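# Set the pump hold-down clamp with a gap gauge

## Robot

A 6-joint arm with a two-finger parallel gripper is mounted at the origin on the work surface. World frame = base frame: x ahead of the robot, y to its left, z up, the work surface at z = 0. Lengths are in mm, angles in rad, forces in N, time in s.
With the tool pointing down it reaches from about 350 to 975 mm from the base axis. Payload 7.1 kg.
Tool frame: the origin (TCP) lies midway between the tips of the shut fingers; the grasp point (between the pads) lies 19 mm behind it; z points along the fingers, y is the line along which they close (so a half turn about z gives the same grasp; the last joint's range is limited). The gripper opens to 88 mm and grips with 3 to 60 N. Pads are 20 mm wide; open, the fingers measure 115 mm over their backs; the gripper's body (75 mm by 178 mm) begins 61 mm behind the grasp point.
Start: joints at [-1.262, 0.423, 1.63, -0, 1.089, -0.019], TCP at [201.243, -591.698, 222.675] pointing down, gripper open.
Joint ranges: [-3, 3], [-0.9, 2.11], [0.09, 2.58], [-1.31, 4.45], [0.11, 2.69], [-2.54, 2.54]. Speed limits (rad/s): [2.39, 2.39, 3.01, 3.14, 3.14, 3.14].

## Interface

Orientations are given as a rotation vector (axis times angle).
In Python, from workcell import ctrl gives the robot as it stands. The module is installed in compiled form; this text tells all that it offers.
- The arm moves only by the tool apply_moves, never from a script. Its argument "targets" is a list of rows, each a list of 3 entries, a list of its own where there are three numbers: the opening, from -1 (shut) to 1 (fully open), then the shift along the tool's x, y, z normalised to -1 to 1, where 1 is 5 cm, then the turn, a rotation vector about the tool's x, y, z normalised to -1 to 1, where 1 is 90 degrees. In form: [[jaw, [x, y, z], [wx, wy, wz]], ...]. A call has 1 to 8 rows; each row shifts and turns the commanded pose from where the row before left it, along the tool's axes as they then stand; what a row does not reach is not made up. A row lasts 1/8 s, in which the tool goes at most 62.5 mm and 10.7 degrees, less where a joint would pass 70% of its speed; a pose out of reach is approached as far as the arm can. A call with a number of a shift or a turn outside -1 to 1 is refused whole. A call with a gripper value outside its range is refused whole. The fingers move at their own pace and stop on an object; the grip force is fixed at half the most. Time passes only in rows, so rows that do not move let the fingers close. It gives the time, the measured TCP pose, the force, the opening and the grip force at its end, in the units of the state.
- ctrl.get_obs(): the state, without advancing time (a new reading comes with each control period).
- ctrl.get_image(name): name is "side" or "top" or "wrist"; returns a dict with "pixels" (480x640x3 uint8, blue, green, red), "camera_matrix" (3x3 intrinsics, pixels), "view" (4x4, takes a point from world to camera coordinates); the wrist camera has in their place "hand_eye" (4x4, takes a point from camera to tool coordinates, whose origin is the TCP and whose axes are the flange's). Camera axes: x right, y down, z forward; pixel columns grow to the right and rows downward; lengths in mm; the calibration is good to about 2 mm. A picture is of the moment at which its call begins: read the wrist's pose just before it. There is no depth.
- ctrl.close_job(): hands the job in; it is judged then, once.
Trained networks look in the newest picture that a camera, given by its name, has taken for a name from the list of things; names that differ only in an ending like _2 or _b are one class to them, and where a whole thing is asked for, a point or a joint stands for the part that bears it (a point fixed in the world has none). Each returns a list of dicts, best first, with "score" (0 to 1); they miss things now and then, are a little off and sometimes report something else, mostly with a low value. They report only what shows in the picture. A call takes as long as a camera call. They do not tell look-alikes from the thing itself.
- ctrl.masks_of(label, camera): "region" (480x640 bool, what is visible of it) and "bbox" ([left, top, right, bottom] in pixels, round what is visible of it).
- ctrl.pinpoint(label, camera): "xy" ([column, row] in pixels: a listed point, or the origin of a listed thing).
The state is a dict: "t": time; "qpos": joint angles; "qvel": joint speeds; "joint_torque": joint torques, N m; "ee_pos": TCP position; "orientation": TCP orientation; "ft_force": force on the tool from outside, world axes, zero at the start; "moment": the same for the moment, N m; "width": finger opening in mm; "grasp_force": force on a finger pad.
Only numpy, scipy, OpenCV 4.12 (cv2) and the standard library are available. Lean on these libraries where they do the work, as an engineer would, in place of code of your own. Each camera call takes 0.05 s, during which the arm holds its last target. There are 200 camera calls.

## Task

The pump's hold-down clamp must be set to the thickness of the flat gap gauge. Slide the gauge's blade flat along the floor into the mouth of the clamp, under its foot, until the line across the blade is level with the front ends of the clamp's rails; then turn the handwheel clockwise until the foot just nips the blade, not screwed down hard. Leave the gauge in the clamp and everything else where it is.

Things in the scene. Friction and masses are not known exactly. Their poses are not given: they have to be found in the camera images.
- gauge: Gap gauge: flat aluminium strip 150 long, 32 wide, 6 thick, lying on the floor, with an upright black plastic grip on it (44 long in x, 12 thick in y, from 6 to 56 high). Loose, 100 to 200 g. Origin: on the strip's underside beneath the middle of the grip; x points along the strip to the blade's tip, z up. The strip runs from x = -25 to +125.
- gauge_tip (a point): Middle of the blade's tip end, 125 ahead (gauge x) of the gauge origin, 3 above the underside.
- gauge_line (a point): Middle of the dark line scored across the top of the blade, 50 back from the tip, 75 ahead of the gauge origin, 6 above the underside.
- clamp: Dark steel clamp fixed to the floor. Two rails (60 long in x, 12 wide, 22 high, 40 clear between) along its x; two posts carry a bridge (34 by 80, 62 to 78 high), the handwheel above. Origin: on the floor midway between the rails, under the spindle. The blade enters at the -x end, moving along +x, on the bare level floor (z = 0). Rail ends at x = -30, +30. Flanges 50 long, 5 high, out to y = +-56.
- clamp_mouth (a point): Floor point midway between the front (-x) ends of the rails, 30 before the clamp origin. The line on the blade must end up above it.
- foot: The clamp's round steel foot, 22 across, 12 thick, on the spindle between the rails. Origin: centre of its underside. It only moves up and down, driven by the handwheel: height of origin over floor = 20 - 2.5 x wheel angle (mm, rad), 10.5 to 14.5 at the start. On meeting the blade (6 thick) it stops and presses elastically, about 11 N more per further rad of the wheel.
- wheel (a joint): Handwheel angle in rad, growing clockwise seen from above, which lowers the foot 2.5 mm per rad. The foot touches the 6 mm blade at about 5.6 rad and nips it with 1.5 to 14 N from about 5.7 to 6.7 rad. Starts at 2.2 to 3.8, stops at 8. Stays where it is left (0.08 N m friction).
- wheel_centre (a point): Centre of the handwheel, 105 above the floor over the clamp origin: a grey three-spoked wheel, 60 across, upright axis, rim (as gripped) 98 to 112 above the floor. It does not rise or fall as it turns; it can be gripped across its diameter at any yaw.
- spanner: Steel spanner, 190 long, lying flat along its x axis; loose bystander, may lie on either side of the clamp.
- brush: Green plastic scrubbing brush, 170 long along its x axis, 40 high; loose bystander lying beyond the clamp.
- bottle_a: White closed bottle, 72 across, 200 tall, on the red turntable; bystander, origin under its base.
- bottle_b: White closed bottle, 64 across, 170 tall, on the red turntable; bystander, origin under its base.
- mug: White ceramic mug of wooden pegs, 84 across, 95 tall (pegs to about 110), handle at its +y; bystander, origin under its base.
- tin: Closed tin, 74 across, 110 tall; bystander, origin under its base.
Things that resemble listed ones, but are neither listed nor needed, are in the scene too. Several things look just like the gauge: the one meant starts farthest from the robot's base.

How it is judged:
By the outcome, as a careful person would: the job done as asked, in the order asked, and still so for the second after the job is handed in, with the robot touching nothing.
It also fails if it takes over 64 s, if anything falls off the work surface, if the arm or the gripper's body presses on something with over 40 N, if the wrist force passes 120 N, or if a joint passes its speed limit or range.

## Working session

There is one attempt and no reset: what is moved stays moved. The work goes in short steps, Python scripts to look and compute and a tool call to move; the robot and the scene stay as the last step left them, time stands still between calls to the robot, and variables do not carry over. Pictures are saved under pics/ and viewed, at most 10 in all, crops included, and the job is handed in when it is done.

Besides the shell and the picture viewer there is one more tool, called after ">>>" as name([rows], argument=value, ...), one row to a line, values as JSON. apply_moves: Moves the arm, as the interface text tells. Scaled input: -1 to 1 covers 5 cm each way for a shift and 90 degrees each way for a turn. Its arguments: {"type":"object","properties":{"targets":{"type":"array"}},"required":["targets"]}

```bash
mkdir -p pics
cat > h.py <<'E'
import numpy as np,cv2
from workcell import ctrl
from scipy.spatial.transform import Rotation as R
def cam(im,o=None):
    K=np.array(im["camera_matrix"])
    if "view" in im: return K,np.array(im["view"])
    T=np.eye(4);T[:3,:3]=R.from_rotvec(o["orientation"]).as_matrix();T[:3,3]=o["ee_pos"]
    return K,np.linalg.inv(T@np.array(im["hand_eye"]))
def onplane(px,K,V,z):
    C=np.linalg.inv(V);d=C[:3,:3]@np.linalg.inv(K)@np.array([px[0],px[1],1.]);c=C[:3,3]
    return c+d*(z-c[2])/d[2]
def proj(p,K,V):
    q=K@(V@np.append(p,1))[:3];return q[:2]/q[2]
E
python3 - <<'E'
from h import *
Z=dict(gauge=0,gauge_tip=3,gauge_line=6,clamp=0,clamp_mouth=0,wheel_centre=105,foot=12,spanner=0,brush=0,bottle_a=0,mug=0,tin=0)
for c in["top","side"]:
    im=ctrl.get_image(c);K,V=cam(im);cv2.imwrite(f"pics/{c}0.png",im["pixels"])
    for n,z in Z.items():
        for d in ctrl.pinpoint(n,c): print(c,n,round(d["score"],2),np.round(d["xy"]),np.round(onplane(d["xy"],K,V,z)))
o=ctrl.get_obs();print(o)
E
```

```text
top gauge 0.98 [391. 340.] [ 177. -241.    0.]
top gauge 0.74 [390. 238.] [ 460. -250.    0.]
top gauge 0.68 [279. 297.] [303.  62.   0.]
top gauge_tip 0.9 [432. 322.] [ 223. -357.    3.]
top gauge_tip 0.85 [391. 192.] [ 590. -259.    3.]
top gauge_tip 0.79 [249. 262.] [400. 143.   3.]
top gauge_tip 0.7 [374. 315.] [ 246. -197.    3.]
top gauge_line 0.78 [417. 329.] [ 205. -312.    6.]
top gauge_line 0.73 [262. 277.] [357. 107.   6.]
top gauge_line 0.64 [393. 209.] [ 541. -261.    6.]
top gauge_line 0.61 [363. 299.] [ 291. -167.    6.]
top clamp 0.93 [308. 183.] [620. -24.   0.]
top clamp_mouth 0.61 [307. 198.] [577. -23.   0.]
top wheel_centre 0.9 [306. 171.] [628. -19. 105.]
top wheel_centre 0.6 [393. 207.] [ 528. -246.  105.]
top wheel_centre 0.46 [251. 147.] [697. 125. 105.]
top foot 0.19 [308. 174.] [644. -25.  12.]
top spanner 0.94 [222. 243.] [456. 217.   0.]
top brush 0.82 [249. 148.] [727. 139.   0.]
top brush 0.29 [386. 237.] [ 462. -240.    0.]
top bottle_a 0.69 [451. 166.] [ 661. -433.    0.]
top bottle_a 0.67 [419. 158.] [ 688. -344.    0.]
top mug 0.79 [155. 173.] [658.
[... 1248 characters left out ...]
48.] [ 678. -366.    0.]
{'t': 1.3, 'qpos': array([-1.26199263e+00,  4.23096216e-01,  1.62989626e+00, -2.89242537e-05,
        1.08858596e+00, -1.89931851e-02]), 'qvel': array([ 0.00088881, -0.00103702, -0.00110204,  0.00170566,  0.00023573,
        0.0002565 ]), 'joint_torque': array([ 3.72192824e-05, -5.44581270e+01, -2.74044049e+01,  6.44425582e-02,
        1.69537053e-02, -3.07778421e-06]), 'ee_pos': array([ 201.24175702, -591.70515731,  222.67889759]), 'orientation': array([ 3.09947023e+00,  5.12617839e-01, -3.66062976e-05]), 'ft_force': array([-0.02926245,  1.02753625,  0.12520137]), 'moment': array([-0.01387715,  0.055296  , -0.05406109]), 'grasp_force': 0.0, 'width': 87.588606210818}
```

View pics/top0.png

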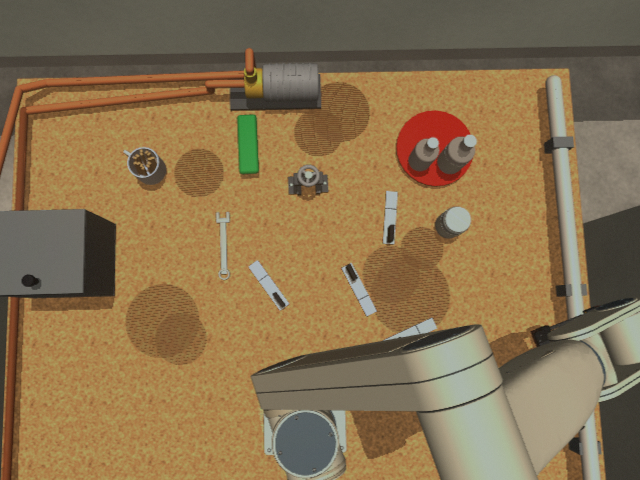

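View pics/side0.png

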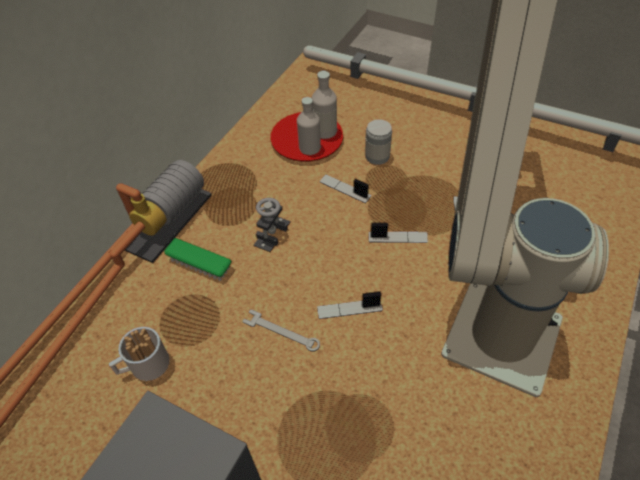

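The top view shows four gauge-like strips. The farthest has its grip at about (390,238) px, which is roughly (466,-252), with its tip towards +x. The clamp is at (308,183) px, about (621,-28). I'll move up for a closer wrist view of both.

>>> apply_moves([
  [1,[0,0,-0.8],[0,0,0.105]],
  [1,[0,0,-0.8],[0,0,0.104]],
  [1,[0.6,-1,0],[0,0,0]],
  [1,[0.6,-1,0],[0,0,0]],
  [1,[0.6,-1,0],[0,0,0]],
  [1,[0.6,-1,0],[0,0,0]],
  [1,[0.6,-1,0],[0,0,0]],
  [1,[0.6,-1,0],[0,0,0]],
])

```text
t: 2.3
ee_pos: [382.1, -290.2, 303.0]
orientation: [3.141, -0.001, 0.001]
ft_force: [0.7, -0.2, 0.9]
width: 87.8
grasp_force: 0.0
```

>>> apply_moves([
  [1,[0.6,-1,0],[0,0,0]],
  [1,[0.6,-1,0],[0,0,0]],
  [1,[0,0,0],[0,0,0]],
  [1,[0,0,0],[0,0,0]],
])

```text
t: 2.8
ee_pos: [441.3, -191.9, 302.7]
orientation: [3.141, 0.001, -0.0]
ft_force: [-0.2, 0.3, -0.8]
width: 88.0
grasp_force: 0.0
```

```bash
cat > w.py <<'E'
import sys
from h import *
def look(name,save=True):
    o=ctrl.get_obs();im=ctrl.get_image("wrist");K,V=cam(im,o)
    if save: cv2.imwrite(f"pics/{name}.png",im["pixels"])
    print("t",o["t"],"pos",np.round(o["ee_pos"],1),"R",np.round(R.from_rotvec(o["orientation"]).as_matrix(),3).tolist(),"w",round(o["width"],1),"F",np.round(o["ft_force"],1),np.round(o["qpos"],2))
    for n,z in dict(gauge=0,gauge_tip=3,gauge_line=6,clamp=0,clamp_mouth=0,wheel_centre=105,foot=12).items():
        for d in ctrl.pinpoint(n,"wrist"): print(n,round(d["score"],2),np.round(d["xy"]),np.round(onplane(d["xy"],K,V,z),1))
    return o,im,K,V
if __name__=="__main__": look(sys.argv[1])
E
python3 w.py w1
```

```text
t 2.8 pos [ 441.3 -191.9  302.7] R [[1.0, 0.0, -0.0], [0.0, -1.0, -0.0], [-0.0, 0.0, -1.0]] w 88.0 F [-0.2  0.3 -0.8] [-0.43  0.11  1.85 -0.    1.17  1.14]
gauge 0.84 [135. 300.] [295.7  59.6   0. ]
gauge 0.83 [281. 247.] [ 369.9 -138.5    0. ]
gauge 0.58 [370. 168.] [ 470.1 -249.4    0. ]
gauge_tip 0.81 [323. 330.] [ 252.6 -192.6    3. ]
gauge_tip 0.67 [387.  60.] [ 591.5 -263.9    3. ]
gauge_tip 0.62 [ 66. 226.] [398.4 131.1   3. ]
gauge_line 0.82 [308. 299.] [ 299.3 -172.8    6. ]
gauge_line 0.69 [ 91. 255.] [360.  104.7   6. ]
gauge_line 0.63 [378. 105.] [ 542.5 -256.2    6. ]
clamp_mouth 0.96 [180.  63.] [588.3 -29.5   0. ]
wheel_centre 0.79 [124.   0.] [620.6 -24.5 105. ]
foot 0.52 [170.  31.] [617.9 -26.7  12. ]
```

View pics/w1.png

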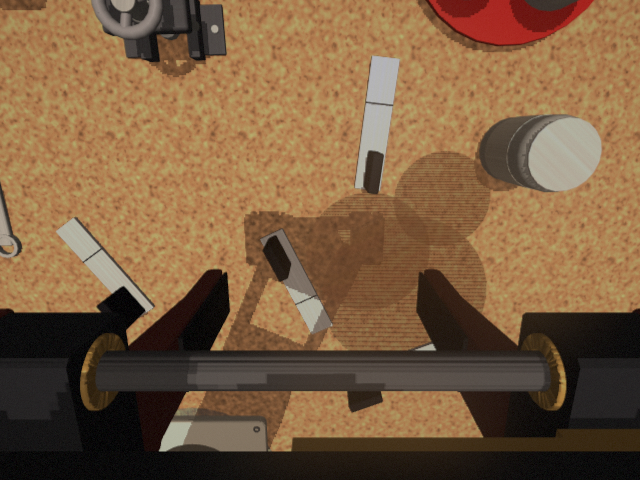

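The wanted gauge is at px (370,168) to (387,60), with its tip towards +x at a yaw of about -6°. The clamp is at upper left, near (165,30). I'll refine the gauge and clamp outlines numerically.

Run:
```python
from h import *
o=ctrl.get_obs();im=ctrl.get_image("wrist");K,V=cam(im,o)
for d in ctrl.masks_of("gauge","wrist"):
    b=d["bbox"]; 
    if b[0]<330 or b[2]>430: continue
    m=np.zeros((480,640),np.uint8); px=im["pixels"].astype(int)
    sat=px.max(2)-px.min(2)
    s=np.zeros_like(sat,bool); s[40:200,345:410]=True
    s&=(sat<45)&(px.max(2)>110)
    n,l,st,_=cv2.connectedComponentsWithStats(s.astype(np.uint8))
    ys,xs=np.nonzero(s)
    P=np.array([onplane((x,y),K,V,6)[:2] for x,y in zip(xs,ys)],np.float32)
    print(b,len(P),cv2.minAreaRect(P),np.round(cv2.boxPoints(cv2.minAreaRect(P)),1).tolist())
    g=np.zeros((480,640),bool);g[:]=d["region"];k=g&(px.max(2)<70)
    print("grip px",np.argwhere(k).mean(0)[::-1],k.sum())
for d in ctrl.masks_of("clamp","wrist"): print("clamp",d["bbox"],d["score"])
for p in [(125,57),(158,60),(191,58),(203,56),(226,54),(222,6)]: print(p,[np.round(onplane(p,K,V,z)[:2]).tolist() for z in(0,5,22)])
cv2.imwrite("pics/crop.png",cv2.resize(im["pixels"][0:90,80:250],None,fx=4,fy=4,interpolation=cv2.INTER_CUBIC))
```

```text
[354.7, 55.0, 397.3, 192.0] 2999 ((519.6593627929688, -253.66558837890625), (32.0927619934082, 149.4246063232422), 83.80438995361328) [[443.70001220703125, -261.6000061035156], [592.2000122070312, -277.70001220703125], [595.7000122070312, -245.8000030517578], [447.1000061035156, -229.60000610351562]]
grip px [372.20735786 171.39966555] 598
clamp [90.5, 0.0, 223.7, 62.0] 0.96
clamp [86.7, 0.2, 164.1, 40.0] 0.62
(125, 57) [[595.0, 31.0], [594.0, 28.0], [591.0, 20.0]]
(158, 60) [[591.0, -6.0], [591.0, -8.0], [588.0, -15.0]]
(191, 58) [[594.0, -44.0], [593.0, -45.0], [590.0, -51.0]]
(203, 56) [[596.0, -58.0], [595.0, -59.0], [592.0, -64.0]]
(226, 54) [[598.0, -84.0], [597.0, -85.0], [594.0, -89.0]]
(222, 6) [[646.0, -83.0], [644.0, -84.0], [640.0, -88.0]]
```

View pics/crop.png

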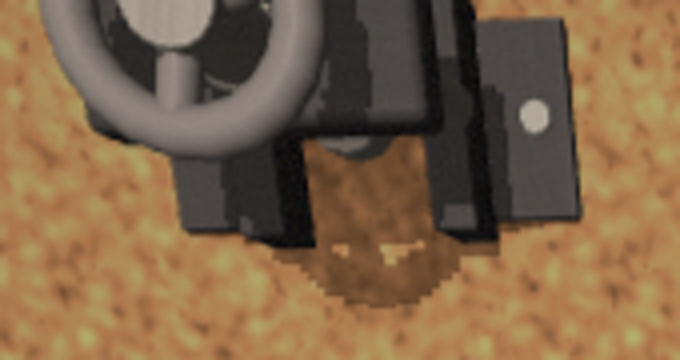

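The fitted strip is 149.4×32.1 mm, which matches the given size. Its origin is about (470,-248) at yaw -6.2°. Descending to straddle the grip.

>>> apply_moves([
  [1,[0.287,0.563,0.9],[0,0,0]],
  [1,[0.287,0.563,0.9],[0,0,0]],
  [1,[0,0,1],[0,0,0.069]],
  [1,[0,0,1],[0,0,0]],
  [1,[0,0,1],[0,0,0]],
  [1,[0,0,0.6],[0,0,0]],
  [1,[0,0,0],[0,0,0]],
])

```text
t: 4.22
ee_pos: [468.6, -247.3, 30.7]
orientation: [-3.135, 0.171, 0.007]
ft_force: [-0.2, -0.1, 0.6]
width: 87.7
grasp_force: 0.0
```

```bash
python3 w.py w2
```

```text
t 4.225 pos [ 468.6 -247.3   30.7] R [[0.994, -0.109, -0.004], [-0.109, -0.994, 0.002], [-0.004, -0.002, -1.0]] w 87.7 F [-0.2 -0.1  0.6] [-0.51  0.59  1.93  0.    0.62  1.17]
gauge 0.81 [328. 267.] [ 470.3 -250.7    0. ]
gauge_line 0.64 [325. 127.] [ 542.9 -256.8    6. ]
wheel_centre 0.28 [326. 125.] [ 543.1 -256.5  105. ]
```

View pics/w2.png

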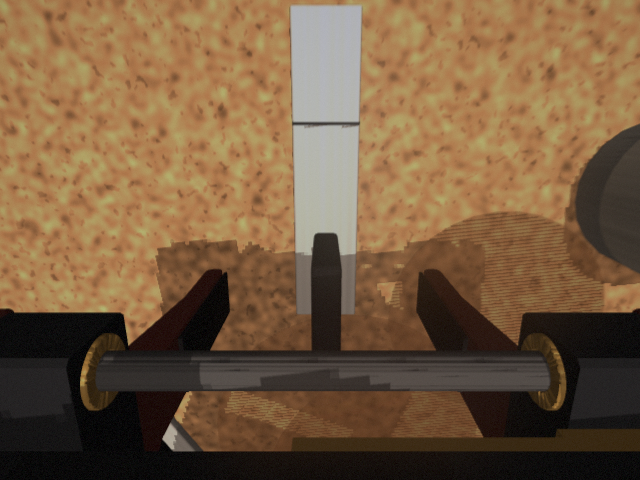

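The grip is centred between the fingers and the blade is parallel to the tool's x axis (line at (325,124) px). Lowering and closing.

>>> apply_moves([
  [1,[0.03,0,0.28],[0,0,0]],
  [-1,[0,0,0],[0,0,0]],
  [-1,[0,0,0],[0,0,0]],
  [-1,[0,0,0],[0,0,0]],
  [-1,[0,0,0],[0,0,0]],
  [-1,[0,0,0],[0,0,0]],
  [-1,[0,0,0],[0,0,0]],
])

```text
t: 5.5
ee_pos: [471.7, -248.3, 18.8]
orientation: [3.137, -0.171, 0.0]
ft_force: [0.6, 0.3, -0.4]
width: 31.4
grasp_force: 0.0
```

>>> apply_moves([
  [-1,[0,0,0],[0,0,0]],
  [-1,[0,0,0],[0,0,0]],
  [-1,[0,0,0],[0,0,0]],
  [-1,[0,0,0],[0,0,0]],
  [-1,[0,0,0],[0,0,0]],
])

```text
t: 6.12
ee_pos: [471.6, -248.3, 18.7]
orientation: [3.137, -0.171, 0.0]
ft_force: [-0.3, -0.1, 0.5]
width: 11.9
grasp_force: 30.0
```

Gripped at 11.9 mm wide. Lifting slightly for the crossing, squaring up and moving in front of the clamp, short of the rails.

>>> apply_moves([
  [-1,[0,0,-0.12],[0,0,-0.069]],
  [-1,[-0.2,-0.6,0],[0,0,0]],
  [-1,[-0.2,-0.94,0],[0,0,0]],
  [-1,[-0.2,-0.94,0],[0,0,0]],
  [-1,[0,-0.94,0],[0,0,0]],
  [-1,[0,-0.94,0],[0,0,0]],
  [-1,[0,0,0],[0,0,0]],
  [-1,[0,0,0],[0,0,0]],
])

```text
t: 7.12
ee_pos: [441.8, -30.4, 24.7]
orientation: [3.142, 0.001, 0.0]
ft_force: [0.3, -1.3, -1.1]
width: 11.5
grasp_force: 30.0
```

```bash
python3 w.py w3
```

```text
t 7.125 pos [441.8 -30.4  24.7] R [[1.0, 0.0, 0.0], [0.0, -1.0, -0.0], [0.0, 0.0, -1.0]] w 11.5 F [ 0.3 -1.3 -1.1] [-0.1   0.53  2.13 -0.    0.49  1.48]
gauge 0.94 [323. 283.] [437.1 -30.9   0. ]
gauge 0.59 [506. 396.] [ 366.9 -136.9    0. ]
gauge_tip 0.86 [ 30. 348.] [400.  129.9   3. ]
gauge_tip 0.82 [325.   6.] [567.3 -31.7   3. ]
gauge_line 0.74 [324. 132.] [514.8 -31.3   6. ]
gauge_line 0.71 [ 89. 415.] [358.5 102.7   6. ]
```

View pics/w3.png

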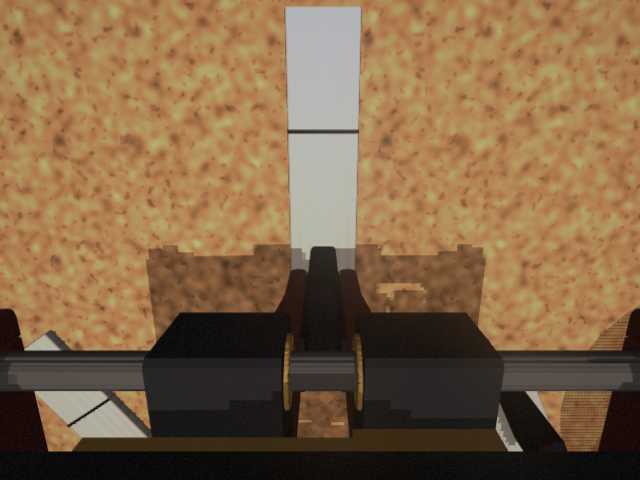

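Gauge held straight along tool x, with the line at (324,131) px, but the clamp is out of view. I'll raise the tool to one side for an unobstructed look at the clamp.

>>> apply_moves([
  [-1,[0,0,-0.9],[0,0,0]],
  [-1,[0,0.5,-0.9],[0,0,0]],
  [-1,[0,0.6,-0.9],[0,0,0]],
  [-1,[0,0.6,-0.9],[0,0,0]],
  [-1,[0,0,-0.6],[0,0,0]],
  [-1,[0,0,0],[0,0,0]],
  [-1,[0,0,0],[0,0,0]],
])

```text
t: 8.4
ee_pos: [440.8, -115.0, 233.5]
orientation: [-3.141, 0.001, 0.003]
ft_force: [-0.5, -0.1, -1.8]
width: 11.6
grasp_force: 30.0
```

Run:
```python
from w import *
o,im,K,V=look("w4")
np.savez("w4.npz",K=K,V=V)
for d in ctrl.masks_of("clamp","wrist"): print(d["bbox"],d["score"])
b=max(ctrl.masks_of("clamp","wrist"),key=lambda d:d["score"])["bbox"]
x0,y0=max(0,int(b[0])-12),max(0,int(b[1])-12)
c=im["pixels"][y0:int(b[3])+12,x0:int(b[2])+12]
s=min(780/c.shape[1],580/c.shape[0]);print(x0,y0,s)
cv2.imwrite("pics/crop4.png",cv2.resize(c,None,fx=s,fy=s,interpolation=cv2.INTER_CUBIC))
```

```text
t 8.4 pos [ 440.8 -115.   233.5] R [[1.0, -0.0, -0.002], [-0.0, -1.0, 0.001], [-0.002, -0.001, -1.0]] w 11.6 F [-0.5 -0.1 -1.8] [-0.28  0.16  1.98  0.    1.01  1.29]
gauge 0.69 [326. 283.] [ 347.7 -118.6    0. ]
gauge 0.6 [171. 323.] [297.5  61.3   0. ]
gauge 0.58 [343. 266.] [ 368.7 -137.6    0. ]
gauge_tip 0.84 [325.   8.] [ 623.2 -117.1    3. ]
gauge_tip 0.67 [ 93. 236.] [403.2 133.6   3. ]
gauge_tip 0.62 [530. 378.] [ 226.5 -364.9    3. ]
gauge_line 0.96 [124. 274.] [360.6 104.6   6. ]
gauge_line 0.91 [326. 132.] [ 512.1 -117.8    6. ]
gauge_line 0.47 [492. 394.] [ 206.3 -320.5    6. ]
clamp 0.88 [226.  12.] [620.3 -24.8   0. ]
foot 0.62 [227.   9.] [619.2 -28.3  12. ]
[154.9, 0.0, 289.5, 48.8] 0.8
142 0 4.90566037735849
```

View pics/crop4.png

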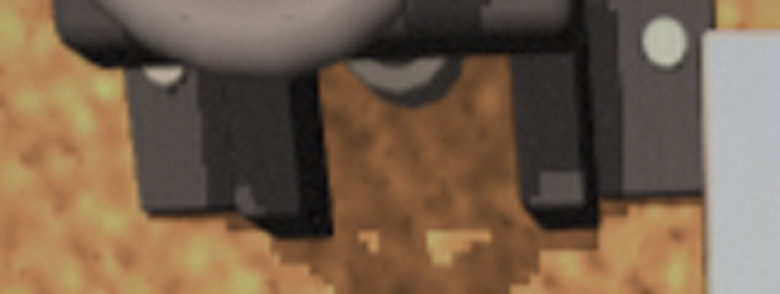

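Run:
```python
from h import *
f=np.load("w4.npz");K,V=f["K"],f["V"];s=4.9057
for n,p,z in [("L in bot f",(332,237),0),("L in bot back",(318,75),0),("L out bot f",(278,237),0),("L in top f",(300,217),22),("R in bot f",(540,228),0),("R out bot f",(598,228),0),("R in top f",(525,205),22),("R in top back",(512,80),22),("R out top f",(583,203),22),("Lfl front out",(148,212),0),("Lfl back",(128,80),5),("Lfl f",(145,207),5),("Rfl f in",(612,192),5),("foot",(405,95),12)]:
    print(n,np.round(onplane((142+p[0]/s-.4,p[1]/s-.4),K,V,z),1))
```

```text
L in bot f [589.7  -6.5   0. ]
L in bot back [617.9  -6.1   0. ]
L out bot f [589.7   4.    0. ]
L in top f [588.9  -7.   22. ]
R in bot f [591.3 -47.1   0. ]
R out bot f [591.3 -58.4   0. ]
R in top f [590.9 -48.4  22. ]
R in top back [611.4 -47.1  22. ]
R out top f [591.2 -59.   22. ]
Lfl front out [594.1  28.9   0. ]
Lfl back [615.8  28.4   5. ]
Lfl f [594.   27.6   5. ]
Rfl f in [596.6 -62.1   5. ]
foot [611.5 -25.3  12. ]
```

The rail inner faces come out 40.5 mm apart. The mouth is at (590.3,-27.0) and the clamp yaw is about +1.8°, so the origin is about (620,-26). Moving to the pre-insertion pose.

>>> apply_moves([
  [-1,[0.11,-0.6,0.9],[0,0,0]],
  [-1,[0.11,-0.6,0.9],[0,0,0]],
  [-1,[0,-0.49,0.9],[0,0,0]],
  [-1,[0,0,0.9],[0,0,-0.02]],
  [-1,[0,0,0.58],[0,0,0]],
  [-1,[0,0,0],[0,0,0]],
  [-1,[0,0,0],[0,0,0]],
])

```text
t: 9.78
ee_pos: [453.5, -30.9, 26.5]
orientation: [3.141, 0.048, 0.002]
ft_force: [0.0, 0.2, -0.7]
width: 11.8
grasp_force: 30.0
```

```bash
python3 w.py w5
```

```text
t 9.775 pos [453.5 -30.9  26.5] R [[1.0, 0.031, 0.001], [0.031, -1.0, -0.0], [0.001, 0.0, -1.0]] w 11.8 F [ 0.   0.2 -0.7] [-0.09  0.53  2.1   0.    0.51  1.45]
gauge 0.91 [324. 283.] [448.1 -32.2   0. ]
gauge 0.66 [494. 414.] [ 367.3 -136.2    0. ]
gauge_tip 0.94 [ 30. 357.] [399.9 131.    3. ]
gauge_tip 0.74 [326.   8.] [578.7 -28.7   3. ]
gauge_line 0.95 [ 84. 419.] [361.9 104.    6. ]
gauge_line 0.9 [328. 133.] [526.  -31.5   6. ]
```

>>> apply_moves([
  [-1,[0,-0.01,0.13],[0,0,0]],
  [-1,[0,0,0.02],[0,0,0]],
  [-1,[0,0,0],[0,0,0]],
  [-1,[0.2,0,0],[0,0,0]],
  [-1,[0.2,0,0],[0,0,0]],
  [-1,[0.2,0,0],[0,0,0]],
  [-1,[0.2,0,0],[0,0,0]],
  [-1,[0,0,0],[0,0,0]],
])

```text
t: 11.18
ee_pos: [491.1, -28.9, 18.1]
orientation: [-3.141, -0.049, 0.006]
ft_force: [-5.1, 0.7, 10.5]
width: 12.2
grasp_force: 30.0
```

```bash
python3 w.py w6
```

```text
t 11.175 pos [491.1 -28.9  18.1] R [[1.0, 0.031, -0.004], [0.031, -1.0, 0.0], [-0.004, -0.0, -1.0]] w 12.2 F [-5.1  0.7 10.5] [-0.08  0.58  2.02 -0.    0.55  1.46]
gauge 0.86 [325. 283.] [488.9 -30.6   0. ]
gauge_tip 0.87 [ 36. 422.] [401.  129.6   3. ]
gauge_tip 0.62 [324.   8.] [613.5 -25.8   3. ]
gauge_line 0.89 [324. 135.] [562.5 -27.7   6. ]
```

View pics/w6.png

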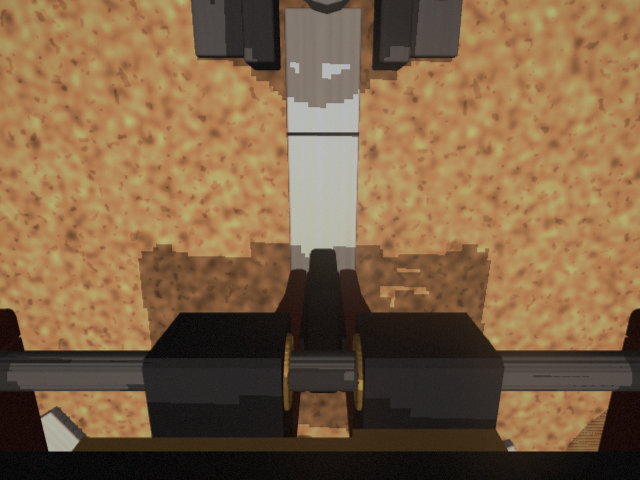

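The tip is between the rails: inner faces at columns 279 and 373, blade at 287–359, so it sits about 1.3 mm to the left. The line is at row 134 and the rail fronts at row 68.

Run:
```python
from h import *
o=ctrl.get_obs();im=ctrl.get_image("wrist");K,V=cam(im,o)
for p,z in [((279,68),0),((373,68),0),((412,60),5),((288,134),6),((358,134),6),((287,90),6),((359,90),6)]: print(p,np.round(onplane(p,K,V,z),1))
g=cv2.cvtColor(im["pixels"],cv2.COLOR_BGR2GRAY).astype(int)
print(g[126:142,300],g[126:142,345]); print(g[55:75,265],g[55:75,385])
```

```text
(279, 68) [590.3  -6.9   0. ]
(373, 68) [591.6 -48.2   0. ]
(412, 60) [594.6 -64.    5. ]
(288, 134) [562.4 -11.6   6. ]
(358, 134) [563.4 -42.7   6. ]
(287, 90) [580.8 -11.    6. ]
(359, 90) [581.8 -42.1   6. ]
[185 185 184 185 183 185 107  45  44 100 170 186 186 186 185 185] [183 183 184 186 184 184 110  60  55  83 166 185 185 186 185 185]
[47 47 46 46 47 42 34 24 19 16 21 19 17 19 18 63 81 89 85 85] [54 53 78 84 84 75 59 42 35 34 33 38 35 34 35 70 89 93 94 92]
```

>>> apply_moves([
  [-1,[0,0.026,-0.012],[0,0,0]],
  [-1,[0.15,0,0],[0,0,0]],
  [-1,[0.15,0,0],[0,0,0]],
  [-1,[0.15,0,0],[0,0,0]],
  [-1,[0.05,0,0],[0,0,0]],
  [-1,[0,0,0],[0,0,0]],
  [-1,[0,0,0],[0,0,0]],
])

```text
t: 12.5
ee_pos: [517.3, -29.5, 18.7]
orientation: [-3.141, -0.049, 0.001]
ft_force: [0.4, 0.8, -1.0]
width: 11.9
grasp_force: 30.0
```

Run:
```python
from h import *
o=ctrl.get_obs();im=ctrl.get_image("wrist");K,V=cam(im,o);cv2.imwrite("pics/w7.png",im["pixels"])
print(o["ee_pos"],o["ft_force"])
c=im["pixels"][60:180,170:480]
cv2.imwrite("pics/w7c.png",cv2.resize(c,None,fx=2.5,fy=2.5,interpolation=cv2.INTER_CUBIC))
g=cv2.cvtColor(im["pixels"],cv2.COLOR_BGR2GRAY).astype(int)
print(g[126:142,300],g[126:142,345]); 
for x in (250,265,385,400): print(g[105:145,x])
for r in range(112,142): print(r,np.round(onplane((322,r),K,V,6)[0],1),np.round(onplane((322,r),K,V,0)[0],1)) if r%4==0 else 0
```

```text
[517.33695944 -29.54041922  18.68812558] [ 0.37016117  0.75884188 -0.99183579]
[ 97  94  87  81  75  66  53  41  33  92 122 128 127 127 127 127] [101  99  95  88  82  76  68  56  44  93 124 132 130 130 129 131]
[112 112 108 104  98  94  90  85  76  70  62  49  46  51  54  76  83  80
  83  81  83  84  83  84  80  76  62  58 137 151 151 149 145 143 139 136
 134 134 133 136]
[129 129 125 125 122 119 115 112 108 106 101  96  91  85  81  71  64  51
  49  49  51  50  51  47  51  47  45  41  78  89  89  89  87  88  91  91
  91 132 145 147]
[129 127 125 125 123 121 117 114 109 108 102 101  93  88  84  77  68  69
  82  88  87  87  89  88  88  88  78  67  91 100  96  94  94  90  89  90
 122 128 126 127]
[106 102  97  96  89  85  78  69  60  61  58  62  62  60  77  82  83  83
  81  82  79  81  81  80  79  77  85 132 153 156 154 155 154 154 154 154
 156 156 157 158]
112 598.6 598.8
116 596.9 597.1
120 595.2 595.3
124 593.5 593.6
128 591.8 591.8
132 590.1 590.0
136 588.3 588.3
140 586.6 586.5
```

View pics/w7c.png

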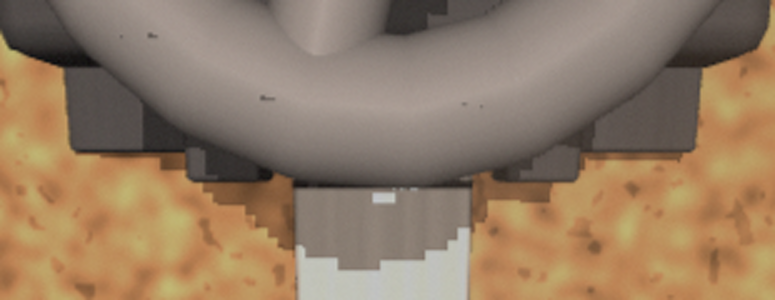

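The line is level with the rail fronts within about 0.4 mm (rows 133 and 132.6), and the blade is centred (288–358 px between rails at 279 and 367). Releasing and rising.

>>> apply_moves([
  [1,[0.004,0,0],[0,0,0]],
  [1,[0,0,0],[0,0,0]],
  [1,[0,0,0],[0,0,0]],
  [1,[0,0,0],[0,0,0]],
  [1,[0,0,-0.6],[0,0,0]],
  [1,[0,0,-0.9],[0,0,0]],
  [1,[0,0,-0.9],[0,0,0]],
  [1,[0,0,0],[0,0,0]],
])

```text
t: 13.55
ee_pos: [520.3, -29.7, 142.1]
orientation: [3.141, 0.049, 0.011]
ft_force: [1.0, -0.4, -0.2]
width: 86.4
grasp_force: 0.0
```

Run:
```python
from w import *
o,im,K,V=look("w8")
print(np.round(im["hand_eye"],2).tolist(),K.tolist())
g=cv2.cvtColor(im["pixels"],cv2.COLOR_BGR2GRAY)
M=[]
for i in range(6):
    ctrl.get_image("wrist"); M.append(ctrl.get_obs()["moment"])
print(np.round(M,3))
```

```text
t 13.55 pos [520.3 -29.7 142.1] R [[0.999, 0.031, 0.007], [0.031, -1.0, -0.001], [0.007, 0.001, -1.0]] w 86.4 F [ 1.  -0.4 -0.2] [-0.08  0.38  1.92  0.    0.83  1.46]
gauge 0.86 [222. 442.] [297.3  61.1   0. ]
gauge 0.78 [431. 388.] [ 365.8 -136.3    0. ]
gauge 0.63 [325. 228.] [516.7 -32.    0. ]
gauge_line 0.96 [325. 138.] [589.3 -29.5   6. ]
gauge_line 0.87 [173. 390.] [360.1 102.8   6. ]
gauge_line 0.71 [322.  95.] [620.  -26.3   6. ]
clamp 0.73 [323.  95.] [620.4 -27.5   0. ]
wheel_centre 0.74 [321.  74.] [620.6 -26.2 105. ]
[[0.0, -0.96, -0.26, 73.6], [1.0, 0.0, -0.0, 0.46], [0.0, -0.26, 0.96, -161.84], [0.0, 0.0, 0.0, 1.0]] [[377.704343777049, 0.0, 322.68263432875284], [0.0, 377.704343777049, 233.76507401722947], [0.0, 0.0, 1.0]]
[[ 0.058  0.02   0.031]
 [ 0.024  0.056  0.045]
 [ 0.044  0.034  0.05 ]
 [ 0.033  0.019  0.013]
 [ 0.03   0.008 -0.054]
 [ 0.045  0.026 -0.02 ]]
```

Run:
```python
from h import *
o=ctrl.get_obs();im=ctrl.get_image("wrist");K,V=cam(im,o)
g=cv2.GaussianBlur(cv2.cvtColor(im["pixels"],cv2.COLOR_BGR2GRAY),(3,3),0)
c=np.array([620.4,-26.4])
for r in (13,16,19,30):
    row=[]
    for a in range(0,360,10):
        p=np.append(c+r*np.array([np.cos(np.radians(a)),np.sin(np.radians(a))]),105.)
        q=proj(p,K,V); row.append(int(g[int(round(q[1])),int(round(q[0]))]) if 0<=q[1]<480 else -1)
    print(r,row)
s=im["pixels"]; q=proj(np.append(c,105.),K,V); x,y=int(q[0]),int(q[1])
cv2.imwrite("pics/w8c.png",cv2.resize(s[max(0,y-60):y+80,x-90:x+90],None,fx=4,fy=4,interpolation=cv2.INTER_CUBIC))
```

```text
13 [134, 122, 115, 103, 131, 138, 104, 50, 45, 45, 70, 76, 76, 76, 48, 63, 123, 142, 120, 68, 74, 58, 73, 69, 51, 51, 52, 79, 119, 139, 120, 51, 48, 123, 139, 136]
16 [136, 122, 126, 129, 126, 133, 89, 44, 45, 58, 67, 76, 76, 77, 76, 78, 119, 141, 109, 51, 57, 76, 79, 78, 79, 51, 51, 53, 114, 142, 112, 48, 141, 144, 131, 121]
19 [55, 52, 58, 61, 122, 132, 80, 64, 62, 74, 65, 66, 74, 76, 83, 75, 114, 141, 95, 61, 63, 74, 79, 77, 75, 65, 56, 62, 105, 141, 97, 61, 70, 58, 55, 51]
30 [-1, -1, 123, 130, 112, 124, 122, 108, 73, 72, 72, 74, 62, 37, 53, 53, 74, 54, 61, 61, 85, 58, 63, 62, 83, 81, 83, 81, 83, 78, 112, 96, 121, 121, 105, -1]
```

Spoke phase is about 49.6° in world axes. Next I'll measure the foot height from a tilted view, which resolves the starting wheel angle.

>>> apply_moves([
  [1,[-0.65,0,0],[0,0,0]],
  [1,[-0.65,0,0],[0,0.11,0]],
  [1,[0,0,0],[0,0.11,0]],
  [1,[0,0,0],[0,0.11,0]],
  [1,[0,0,0],[0,0.11,0]],
  [1,[-0.6,0,0.72],[0,0,0]],
  [1,[-0.6,0,0.72],[0,0,0]],
  [1,[0,0,0],[0,0,0]],
])

```text
t: 15.3
ee_pos: [452.3, 5.2, 108.9]
orientation: [-2.946, -0.095, -0.67]
ft_force: [0.6, 0.2, -0.8]
width: 88.0
grasp_force: 0.0
```

Run:
```python
from w import *
o,im,K,V=look("w9")
np.savez("w9.npz",K=K,V=V,im=im["pixels"])
q=proj(np.array([609.3,-26.8,12]),K,V);print(q)
x,y=int(q[0]),int(q[1]);x0,y0=x-60,max(0,y-55)
cv2.imwrite("pics/w9c.png",cv2.resize(im["pixels"][y0:y0+92,x0:x0+125],None,fx=6,fy=6,interpolation=cv2.INTER_CUBIC));print(x0,y0)
```

```text
t 15.3 pos [452.3   5.2 108.9] R [[0.9, 0.088, 0.427], [0.035, -0.991, 0.13], [0.434, -0.102, -0.895]] w 88.0 F [ 0.6  0.2 -0.8] [-0.15  0.3   2.36  1.26  0.2   0.15]
gauge 0.76 [390. 218.] [515.9 -30.3   0. ]
gauge_tip 0.82 [398.  66.] [641.9 -29.1   3. ]
gauge_line 0.85 [394. 127.] [587.6 -29.2   6. ]
gauge_line 0.85 [188. 416.] [359.8 104.5   6. ]
gauge_line 0.53 [394.  88.] [620.7 -26.9   6. ]
clamp 0.84 [394.  92.] [621.2 -27.2   0. ]
foot 0.96 [393.  87.] [618.  -26.1  12. ]
[393.58836078  97.04128729]
333 42
```

View pics/w9c.png

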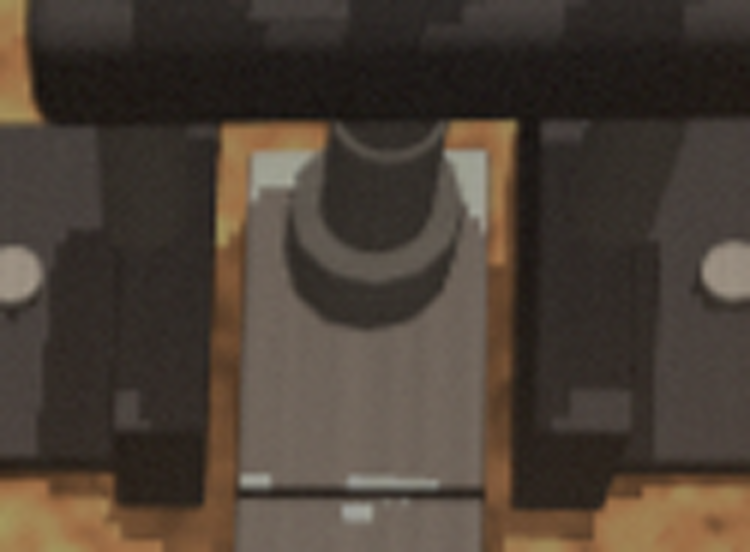

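The view shows the foot (bottom edge at about crop (370,327)) clear above the blade, the line at crop row 493, and the rail fronts at about row 504. I'll fit the foot height with sub-pixel edges, registered on the clamp itself.

Run:
```python
from h import *
f=np.load("w9.npz");K,V=f["K"],f["V"];g=cv2.cvtColor(f["im"],cv2.COLOR_BGR2GRAY).astype(float)
def edge(c,r0,r1,sgn):  # subpixel strongest vertical gradient in column c
    d=np.diff(g[r0:r1+1,c-1:c+2].mean(1))*sgn;i=int(d.argmax())
    a,b,e=[d[j] if 0<=j<len(d) else 0 for j in(i-1,i,i+1)]
    return r0+i+.5+.5*(a-e)/(a-2*b+e)
ps=np.radians(1.8);X=np.array([np.cos(ps),np.sin(ps),0]);Y=np.array([-np.sin(ps),np.cos(ps),0]);O=np.array([620.3,-26.5,0])
W=lambda x,y,z:O+x*X+y*Y+np.array([0,0,z])
print("rail bottom L",[round(edge(c,118,132,1),2) for c in(355,358,361,364)],"pred",[np.round(proj(W(-30,y,0),K,V),2) for y in(32,20)])
print("rail bottom R",[round(edge(c,118,132,1),2) for c in(421,424,427,430)],"pred",[np.round(proj(W(-30,y,0),K,V),2) for y in(-20,-32)])
print("line centre",[round((edge(c,118,132,-1)+edge(c,118,132,1))/2,2) for c in(380,388,408)],np.round(proj(W(-30,0,6),K,V),2))
print("tip",[round(edge(c,60,75,1),2) for c in(378,380,409,411)],np.round(proj(W(20,0,6),K,V),2))
print("bridge low front",[round(edge(c,55,66,1),2) for c in(372,376,400)],np.round(proj(W(-17,0,62),K,V),2))
print("g col",g[80:104,394])
print("foot bottom",[(c,round(edge(c,90,102,1),2)) for c in range(386,404,2)])
print("foot top front",[(c,round(edge(c,84,94,-1),2)) for c in range(388,402,2)])
t=np.linspace(0,2*np.pi,721)
for z in(10.5,11.6,12.9,14.2):
    q=np.array([proj(W(11*np.cos(a),11*np.sin(a),z),K,V) for a in t]);q2=np.array([proj(W(11*np.cos(a),11*np.sin(a),z+12),K,V) for a in t])
    i=q[:,1].argmax();j=q2[:,1].argmax();print(z,np.round(q[i],2),"top",np.round(q2[j],2),"left/right",np.round([q[:,0].min(),q[:,0].max()],1))
```

```text
rail bottom L [np.float64(131.51), np.float64(131.51), np.float64(126.14), np.float64(126.39)] pred [array([351.74, 126.69]), array([366.67, 126.78])]
rail bottom R [np.float64(126.56), np.float64(126.54), np.float64(126.53), np.float64(126.56)] pred [array([417.43, 127.09]), array([432.95, 127.19])]
line centre [np.float64(123.64), np.float64(123.67), np.float64(123.74)] [392.45 123.43]
tip [np.float64(61.78), np.float64(61.76), np.float64(61.59), np.float64(61.56)] [393.96  65.72]
bridge low front [np.float64(62.2), np.float64(61.9), np.float64(61.62)] [399.72  64.01]
g col [ 47.  46.  47.  48.  81.  88.  88.  87.  83.  58.  49.  55.  50.  49.
  49.  50.  54.  89.  99. 100. 103. 100. 103. 101.]
foot bottom [(386, np.float64(94.52)), (388, np.float64(95.48)), (390, np.float64(95.75)), (392, np.float64(96.42)), (394, np.float64(96.53)), (396, np.float64(96.26)), (398, np.float64(95.65)), (400, np.float64(95.32)), (402, np.float64(94.31))]
foot top front [(388, np.float64(86.82)), (390, np.float64(87.61)), (392, np.float64(88.02)), (394, np.float64(88.54)), (396, np.float64(88.58)), (398, np.float64(87.91)), (400, np.float64(87.56))]
10.5 [393.49  98.07] top [394.65  89.53] left/right [379.7 408.1]
11.6 [393.61  97.31] top [394.78  88.71] left/right [379.7 408.3]
12.9 [393.74  96.41] top [394.92  87.74] left/right [379.8 408.5]
14.2 [393.88  95.51] top [395.07  86.75] left/right [379.9 408.7]
```

```bash
cat > rel.py <<'E'
import sys
from h import *
x,y,z,yaw=map(float,sys.argv[1:5])
o=ctrl.get_obs();Rc=R.from_rotvec(o["orientation"]);a=np.radians(yaw)
Rd=R.from_matrix([[np.cos(a),np.sin(a),0],[np.sin(a),-np.cos(a),0],[0,0,-1]])
print("turn/90",np.round((Rc.inv()*Rd).as_rotvec()/(np.pi/2),3),"shift/50 now",np.round(Rc.inv().apply(np.array([x,y,z])-o["ee_pos"])/50,3),"after turn",np.round(Rd.inv().apply(np.array([x,y,z])-o["ee_pos"])/50,3))
print(o["t"],np.round(o["ee_pos"],1),np.round(o["qpos"],2),np.round(o["ft_force"],1),np.round(o["moment"],3),o["width"])
E
python3 rel.py 480 -27 190 1.8
python3 - <<'E'
from h import *
f=np.load("w9.npz");g=cv2.cvtColor(f["im"],cv2.COLOR_BGR2GRAY).astype(int)
for c in(378,380,410,412): print(g[58:76,c])
E
```

```text
turn/90 [-0.071 -0.287  0.022] shift/50 now [ 1.155  0.52  -1.282] after turn [ 0.514  0.656 -1.599]
15.7 [453.3   5.  110.1] [-0.15  0.29  2.36  1.26  0.2   0.15] [ 0.2 -0.4  0.5] [-0.031  0.143  0.047] 87.99337942087796
[ 26  28  27  30  76 106 111 116 123 143 155 156 159 157 154 118 100  99]
[ 26  26  24  24  77 111 122 123 129 147 156 157 156 156 156 117  95 100]
[ 27  27  29  27 101 120 121 108 106 146 157 157 157 155 152 148 148 133]
[ 28  25  26  29  99 116 113 104 104 146 157 157 156 158 157 156 157 156]
```

>>> apply_moves([
  [1,[0.5,0.2,-0.6],[0,0,0]],
  [1,[0.5,0.2,-0.6],[0,0,0]],
  [1,[0,0,0],[-0.018,-0.072,0.006]],
  [1,[0,0,0],[-0.018,-0.072,0.006]],
  [1,[0,0,0],[-0.018,-0.072,0.006]],
  [1,[0,0,0],[-0.018,-0.072,0.005]],
  [1,[0,0,0],[0,0,0]],
])

```text
t: 16.58
ee_pos: [473.5, -9.4, 167.9]
orientation: [-3.116, -0.066, -0.059]
ft_force: [-0.3, -0.4, 0.3]
width: 87.9
grasp_force: 0.0
```

```bash
python3 rel.py 600 -26.5 190 1.8
```

```text
turn/90 [-0.015 -0.024  0.007] shift/50 now [ 2.529  0.438 -0.355] after turn [ 2.519  0.42  -0.441]
16.575 [473.5  -9.4 167.9] [-0.06  0.27  2.02  0.04  0.81  1.44] [-0.3 -0.4  0.3] [0.016 0.013 0.014] 87.91891140214533
```

>>> apply_moves([
  [1,[0,0,0],[-0.015,-0.024,0.007]],
  [1,[0.84,0.14,-0.147],[0,0,0]],
  [1,[0.84,0.14,-0.147],[0,0,0]],
  [1,[0.84,0.14,-0.147],[0,0,0]],
  [1,[0,0,0],[0,0,-0.116]],
  [1,[0,0,0],[0,0,-0.116]],
  [1,[0,0,0],[0,0,-0.116]],
  [1,[0,0,0],[0,0,-0.116]],
])

```text
t: 17.58
ee_pos: [597.2, -27.2, 188.9]
orientation: [-2.912, -1.172, -0.0]
ft_force: [-0.6, 0.4, 0.9]
width: 87.9
grasp_force: 0.0
```

>>> apply_moves([
  [1,[0,0,0],[0,0,-0.116]],
  [1,[0,0,0],[0,0,-0.116]],
  [1,[0,0,0],[0,0,-0.116]],
  [1,[0,0,0],[0,0,-0.116]],
  [1,[0,0,0],[0,0,-0.116]],
  [1,[0,0,0],[0,0,-0.116]],
  [1,[0,0,0],[0,0,-0.116]],
  [1,[0,0,0],[0,0,-0.116]],
])

```text
t: 18.58
ee_pos: [597.2, -27.1, 189.0]
orientation: [-1.392, -2.814, -0.002]
ft_force: [0.3, -0.8, -0.1]
width: 87.8
grasp_force: 0.0
```

>>> apply_moves([
  [1,[0,0,0],[0,0,-0.116]],
  [1,[0,0,0],[0,0,-0.116]],
  [1,[0,0,0],[0,0,-0.116]],
  [1,[0,0,0],[0,0,-0.116]],
  [1,[0,0,0],[0,0,-0.116]],
  [1,[0,0,0],[0,0,-0.116]],
  [1,[0,0,0],[0,0,-0.116]],
  [1,[0,0,0],[0,0,0]],
])

```text
t: 19.58
ee_pos: [597.3, -27.2, 189.1]
orientation: [0.545, -3.093, -0.003]
ft_force: [0.0, 0.7, 0.1]
width: 87.8
grasp_force: 0.0
```

```bash
python3 rel.py 620.4 -26.4 140 200
python3 - <<'E'
from w import *
look("w10")
E
```

```text
turn/90 [ 0.001 -0.    -0.   ] shift/50 now [-0.439 -0.145  0.982] after turn [-0.439 -0.143  0.982]
19.575 [597.3 -27.2 189.1] [-0.07  0.42  1.72  0.    1.   -1.99] [0.  0.7 0.1] [ 0.086 -0.165 -0.003] 87.83710576878873
t 19.575 pos [597.3 -27.2 189.1] R [[-0.94, -0.342, -0.001], [-0.342, 0.94, 0.002], [0.0, 0.002, -1.0]] w 87.8 F [0.  0.7 0.1] [-0.07  0.42  1.72  0.    1.   -1.99]
gauge 0.64 [354. 121.] [514.1 -28.1   0. ]
gauge 0.49 [327. 203.] [591.4 -25.5   0. ]
gauge_tip 0.97 [580.  59.] [401.1 133.4   3. ]
gauge_line 0.79 [327. 204.] [591.1 -25.3   6. ]
gauge_line 0.27 [355. 121.] [513.7 -28.1   6. ]
clamp 0.92 [316. 230.] [619.8 -26.4   0. ]
foot 0.54 [314. 233.] [619.7 -27.5  12. ]
```

>>> apply_moves([
  [1,[-0.439,-0.143,0.4],[0,0,0]],
  [1,[0,0,0.6],[0,0,0]],
  [1,[0,0,0.6],[0,0,0]],
  [1,[0,0,0.46],[0,0,0]],
  [1,[0,0,0],[0,0,0]],
  [1,[0,0,0],[0,0,0]],
])

```text
t: 20.72
ee_pos: [621.8, -26.0, 87.2]
orientation: [0.548, -3.093, -0.002]
ft_force: [0.1, 1.2, 0.9]
width: 87.6
grasp_force: 0.0
```

```bash
python3 rel.py 620.4 -26.4 86 200
```

```text
turn/90 [ 0.001 -0.     0.001] shift/50 now [0.029 0.002 0.023] after turn [0.029 0.002 0.023]
20.725 [621.8 -26.   87.2] [-0.06  0.59  1.71  0.    0.84 -1.98] [0.1 1.2 0.9] [ 0.075 -0.15   0.046] 87.63302571281818
```

>>> apply_moves([
  [1,[0.028,0,0.01],[0,0,0]],
  [-1,[0,0,0],[0,0,0]],
  [-1,[0,0,0],[0,0,0]],
  [-1,[0,0,0],[0,0,0]],
  [-1,[0,0,0],[0,0,0]],
  [-1,[0,0,0],[0,0,0]],
])

```text
t: 21.48
ee_pos: [619.8, -26.1, 86.0]
orientation: [0.547, -3.092, -0.003]
ft_force: [-1.9, 3.1, 2.1]
width: 59.4
grasp_force: 30.0
```

```bash
python3 rel.py 620.4 -26.4 86 200
```

```text
turn/90 [ 0.001 -0.001  0.001] shift/50 now [-0.009 -0.01   0.001] after turn [-0.009 -0.01   0.001]
21.475 [619.8 -26.1  86. ] [-0.06  0.59  1.72  0.    0.83 -1.98] [-1.9  3.1  2.1] [ 0.682  0.122 -0.094] 59.440967484246265
```

The wheel is gripped at 59.4 mm with only small side forces. Turning clockwise in stages.

>>> apply_moves([
  [-1,[0,0,0],[0,0,0.05]],
  [-1,[0,0,0],[0,0,0.1]],
  [-1,[0,0,0],[0,0,0.1]],
  [-1,[0,0,0],[0,0,0.1]],
  [-1,[0,0,0],[0,0,0.1]],
  [-1,[0,0,0],[0,0,0.1]],
  [-1,[0,0,0],[0,0,0.1]],
  [-1,[0,0,0],[0,0,0.05]],
])

```text
t: 22.48
ee_pos: [619.6, -27.1, 86.0]
orientation: [-1.153, -2.92, 0.001]
ft_force: [-2.8, -1.5, 3.3]
width: 59.4
grasp_force: 30.0
```

Run:
```python
from h import *
M=[];F=[]
for i in range(8):
    ctrl.get_image("top");o=ctrl.get_obs();M.append(o["moment"]);F.append(o["ft_force"])
print(o["t"],o["ee_pos"],np.mean(F,0),np.mean(M,0),o["qpos"],o["width"],o["grasp_force"])
```

```text
22.875 [619.59792039 -27.08918133  86.03411871] [-3.18766797 -3.7102318   4.69874303] [-0.3591868   0.25737189 -0.06095763] [-6.30096623e-02  5.92558915e-01  1.71702410e+00  3.46154658e-04
  8.34273861e-01 -8.86652978e-01] 59.22322244397686 30.000836849212646
```

>>> apply_moves([
  [-1,[0,0,0],[0,0,0.1]],
  [-1,[0,0,0],[0,0,0.1]],
  [-1,[0,0,0],[0,0,0.1]],
  [-1,[0,0,0],[0,0,0.1]],
  [-1,[0,0,0],[0,0,0.1]],
  [-1,[0,0,0],[0,0,0.1]],
  [-1,[0,0,0],[0,0,0.1]],
  [-1,[0,0,0],[0,0,0.1]],
])

```text
t: 23.88
ee_pos: [618.4, -27.3, 86.0]
orientation: [-2.649, -1.685, 0.006]
ft_force: [-8.6, -4.5, 9.7]
width: 59.6
grasp_force: 30.0
```

>>> apply_moves([
  [-1,[0,0,0],[0,0,0.1]],
  [-1,[0,0,0],[0,0,0.1]],
  [-1,[0,0,0],[0,0,0.1]],
  [-1,[0,0,0],[0,0,0.1]],
  [-1,[0,0,0],[0,0,0.01]],
  [-1,[0,0,0],[0,0,0]],
])

```text
t: 24.62
ee_pos: [617.9, -26.9, 86.0]
orientation: [-3.045, -0.767, 0.009]
ft_force: [-10.2, -2.1, 10.4]
width: 59.6
grasp_force: 30.0
```

Run:
```python
from h import *
M=[];F=[]
for i in range(8):
    ctrl.get_image("top");o=ctrl.get_obs();M.append(o["moment"]);F.append(o["ft_force"])
print(o["t"],o["ee_pos"],np.mean(F,0),np.mean(M,0),o["qpos"],o["width"],o["grasp_force"])
```

```text
25.025 [617.86928824 -26.91136968  85.97556004] [-9.97970376 -3.01176223 10.62843901] [-0.78399262  1.32507945 -0.05801173] [-6.27748169e-02  5.91909598e-01  1.71854583e+00  1.21752814e-05
  8.36938601e-01  1.01401254e+00] 59.635776565216624 30.00166207551956
```

Turned about 3.0 rad in total. Releasing and rising to verify by the spoke phase.

>>> apply_moves([
  [1,[0,0,0],[0,0,0]],
  [1,[0,0,0],[0,0,0]],
  [1,[0,0,0],[0,0,0]],
  [1,[0,0,0],[0,0,0]],
  [1,[0,0,-0.5],[0,0,0]],
  [1,[0,0,-0.8],[0,0,0]],
  [1,[0,0,-0.8],[0,0,0]],
  [1,[0,0,0],[0,0,0]],
])

```text
t: 26.02
ee_pos: [622.4, -26.7, 194.4]
orientation: [3.046, 0.765, 0.008]
ft_force: [0.3, 0.8, 0.5]
width: 87.5
grasp_force: 0.0
```

```bash
python3 rel.py 520 -30 190 1.8
```

```text
turn/90 [ 0.    -0.003  0.293] shift/50 now [-1.837 -0.909  0.078] after turn [-2.049e+00  2.000e-03  8.900e-02]
26.025 [622.4 -26.7 194.4] [-0.06  0.45  1.66  0.    1.03  1.02] [0.3 0.8 0.5] [0.033 0.05  0.029] 87.46891935766583
```

>>> apply_moves([
  [1,[0,0,0],[0,0,0.1]],
  [1,[0,0,0],[0,0,0.1]],
  [1,[0,0,0],[0,0,0.093]],
  [1,[-0.7,0,0],[0,0,0]],
  [1,[-0.7,0,0],[0,0,0]],
  [1,[-0.65,0,0],[0,0,0]],
  [1,[0,0,0.9],[0,0,0]],
  [1,[0,0,0],[0,0,0]],
])

```text
t: 27.02
ee_pos: [514.6, -29.6, 143.3]
orientation: [-3.139, -0.05, 0.014]
ft_force: [-0.4, 0.2, 1.3]
width: 87.9
grasp_force: 0.0
```

Run:
```python
from w import *
o,im,K,V=look("w11")
np.savez("w11.npz",K=K,V=V,im=im["pixels"])
g=cv2.GaussianBlur(cv2.cvtColor(im["pixels"],cv2.COLOR_BGR2GRAY),(3,3),0)
c=np.array([620.4,-26.4])
for r in (16,19,21):
    row=[]
    for a in range(0,360,10):
        q=proj(np.append(c+r*np.array([np.cos(np.radians(a)),np.sin(np.radians(a))]),105.),K,V); row.append(int(g[int(round(q[1])),int(round(q[0]))]) if 0<=q[1]<480 else -1)
    print(r,row)
```

```text
t 27.025 pos [514.6 -29.6 143.3] R [[0.999, 0.032, -0.009], [0.032, -0.999, 0.002], [-0.009, -0.002, -1.0]] w 87.9 F [-0.4  0.2  1.3] [-0.08  0.38  1.92  0.    0.85  1.46]
gauge 0.85 [224. 430.] [299.2  60.4   0. ]
gauge 0.68 [431. 379.] [ 364.8 -136.5    0. ]
gauge 0.63 [325. 222.] [513.7 -31.5   0. ]
gauge_line 0.83 [323. 129.] [588.1 -27.3   6. ]
gauge_line 0.81 [459. 444.] [ 296.1 -169.8    6. ]
clamp 0.74 [323.  84.] [620.5 -26.3   0. ]
clamp_mouth 0.45 [325. 222.] [513.3 -31.2   0. ]
wheel_centre 0.6 [322.  61.] [620.1 -25.9 105. ]
16 [131, 90, 125, 132, 142, 85, 45, 43, 44, 60, 85, 137, 124, 76, 46, 47, 53, 49, 49, 50, 67, 51, 54, 111, 140, 117, 66, 51, 50, 50, 50, 49, 139, 141, 93, 124]
19 [128, 71, 72, 77, 66, 74, 52, 55, 61, 59, 72, 134, 123, 88, 86, 88, 83, 87, 83, 75, 85, 77, 67, 106, 140, 88, 62, 56, 58, 51, 53, 63, 110, 101, 91, 120]
21 [125, 80, 82, 83, 91, 90, 102, 103, 106, 113, 112, 121, 119, 123, 121, 124, 124, 125, 124, 126, 123, 123, 122, 116, 132, 108, 109, 102, 103, 92, 89, 86, 81, 81, 76, 114]
```

The spokes moved to about -2°, so the wheel really turned 3.0 rad. Repeating the earlier tilted view to check foot contact by difference.

>>> apply_moves([
  [1,[-0.6,-0.36,0],[0,0,0]],
  [1,[-0.61,-0.37,0],[0,0,0]],
  [1,[0,0,0],[0.018,0.072,-0.006]],
  [1,[0,0,0],[0.018,0.072,-0.006]],
  [1,[0,0,0],[0.018,0.072,-0.006]],
  [1,[0,0,0],[0.018,0.072,-0.006]],
  [1,[-0.28,0.07,0.57],[0,0,0]],
  [1,[0,0,0],[0,0,0]],
])

```text
t: 28.42
ee_pos: [453.7, 8.8, 113.2]
orientation: [-2.957, -0.102, -0.598]
ft_force: [-0.0, 0.0, -0.3]
width: 87.7
grasp_force: 0.0
```

```bash
cat > foot.py <<'E'
from h import *
def edge(g,c,r0,r1,sgn):
    d=np.diff(g[r0:r1+1,c-1:c+2].mean(1))*sgn;i=int(d.argmax())
    a,b,e=[d[j] if 0<=j<len(d) else 0 for j in(i-1,i,i+1)]
    return r0+i+.5+.5*(a-e)/(a-2*b+e)
ps=np.radians(1.8);X=np.array([np.cos(ps),np.sin(ps),0]);Y=np.array([-np.sin(ps),np.cos(ps),0]);O=np.array([620.3,-26.5,0])
W=lambda x,y,z:O+x*X+y*Y+np.array([0,0,z])
def crow(K,V,z):
    return max((tuple(proj(W(11*np.cos(a),11*np.sin(a),z),K,V)) for a in np.linspace(0,6.28,361)),key=lambda q:q[1])
E
python3 - <<'E'
from foot import *
o=ctrl.get_obs();im=ctrl.get_image("wrist");K,V=cam(im,o);np.savez("w12.npz",K=K,V=V,im=im["pixels"])
print(o["t"],o["ee_pos"],R.from_rotvec(o["orientation"]).as_matrix().round(3).tolist())
g=cv2.cvtColor(im["pixels"],cv2.COLOR_BGR2GRAY).astype(float)
rb=[proj(W(-30,y,0),K,V) for y in(26,-26)]
print("rail pred",np.round(rb,2),"meas",[round(edge(g,int(round(q[0]))+k,int(q[1])-7,int(q[1])+7,1),2) for q in rb for k in(-2,0,2)])
l=proj(W(-30,0,6),K,V);c=int(l[0]);r=int(l[1]);print("line",np.round(l,2),[round((edge(g,c+k,r-6,r+6,1)+edge(g,c+k,r-6,r+6,-1))/2,2) for k in(-12,-5,5,12)])
for z in(4,5,6,7,8,18): print(z,np.round(crow(K,V,z),2))
q=crow(K,V,6);c=int(round(q[0]));r=int(q[1])
for k in(-4,-2,0,2,4): print(c+k,r-14,g[r-14:r+8,c+k].astype(int).tolist(),round(edge(g,c+k,r-5,r+7,1),2))
E
```

```text
28.425 [453.69480366   8.83335404 113.19335263] [[0.919, 0.09, 0.383], [0.042, -0.99, 0.133], [0.391, -0.107, -0.914]]
rail pred [[365.51 121.36]
 [432.09 122.09]] meas [np.float64(120.56), np.float64(120.52), np.float64(120.52), np.float64(121.42), np.float64(121.33), np.float64(121.33)]
line [399.16 118.43] [np.float64(118.59), np.float64(118.76), np.float64(118.65), np.float64(118.81)]
4 [399.72  96.65]
5 [399.84  96.02]
6 [399.96  95.39]
7 [400.08  94.76]
8 [400.2   94.12]
18 [401.46  87.49]
396 81 [82, 93, 91, 89, 87, 68, 52, 51, 49, 49, 50, 48, 53, 84, 100, 102, 101, 101, 102, 103, 104, 103] 93.6
398 81 [59, 83, 91, 89, 87, 79, 60, 47, 49, 49, 50, 49, 52, 75, 99, 105, 104, 107, 104, 104, 105, 105] 94.09
400 81 [48, 70, 85, 91, 90, 88, 70, 49, 49, 49, 48, 48, 48, 57, 89, 101, 105, 103, 102, 104, 103, 105] 94.46
402 81 [50, 66, 84, 88, 89, 89, 74, 56, 52, 51, 49, 49, 51, 69, 94, 101, 101, 101, 102, 101, 101, 99] 94.23
404 81 [51, 71, 86, 89, 91, 88, 63, 49, 50, 52, 49, 49, 56, 85, 98, 101, 99, 100, 98, 100, 98, 101] 93.6
```

The foot is on the blade (fitted height 6.0±0.2 mm). The difference between the two views gives a starting angle of about 3.35 rad, which matches the spoke phase, so the wheel is at about 6.35 rad with a light nip of about 8 N. The line is within 1 mm of the rail ends and the robot is clear of everything. Handing in.

```bash
python3 -c "
from workcell import ctrl
print(ctrl.close_job())"
```

```text
the job is handed in; nothing more can be done
None
```

The gauge is in the clamp with its line within about 1 mm of the rail ends, the handwheel is at about 6.35 rad so the foot lightly nips the blade (about 8 N, estimated from camera views), and the job is handed in with the robot clear; no pass/fail result was shown.

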